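Ready the rope meter and hold its rollers open

ROBOT

A 6-joint arm with a two-finger parallel gripper is mounted at the origin on the work surface. World frame = base frame: x ahead of the robot, y to its left, z up, the work surface at z = 0. Lengths are in m, angles in rad, forces in N, time in s.
With the tool pointing down it reaches from about 0.375 to 0.9 m from the base axis. Payload 3.1 kg.
Tool frame: the origin (TCP) lies between the finger pads; the fingertips stand 22 mm ahead of it and the grasp point (between the pads) lies 3 mm ahead of it; z points along the fingers, y is the direction in which the jaws open and shut (so a half turn about z gives the same grasp; the last joint's range is limited). The gripper opens to 87 mm and grips with 3 to 60 N. Pads are 19 mm wide; open, the fingers measure 117 mm over their backs; the gripper's body (75 mm by 190 mm) begins 51 mm behind the grasp point.
Start: joints at [1.012, 0.527, 1.433, -0, 1.181, -0.178], TCP at [0.232, 0.58, 0.245] pointing down, gripper open.
Joint ranges: [-3.08, 3.08], [-0.75, 2.2], [0.22, 2.44], [-1.43, 4.57], [0, 2.65], [-2.85, 2.85]. Speed limits (rad/s): [2.79, 2.79, 3.14, 3.14, 3.14, 3.14].

INTERFACE

Orientations are given as a unit quaternion [x, y, z, w].
In Python, from rig import get_obs, camera, get_calibration, hand_in, search_frame gives the robot as it stands.
- The arm moves only by the shell command python3 -m jog 'ROWS' [FORCE]. ROWS is JSON, a list of rows, each an object with "grip": the closure in counts, from 0 (fully open) to 255 (shut); "travel": the shift along the world's x, y, z in cm, a list of three; "twist": the turn about the world's z in degrees. A call has 1 to 8 rows; each row shifts and turns the commanded pose from where the row before left it; what a row does not reach is not made up. A row lasts 1/10 s, in which the tool goes at most 50 mm and 8.59 degrees, less where a joint would pass 70% of its speed; a pose out of reach is approached as far as the arm can. A call is refused whole if a number of a shift passes 5 or a number of a turn 8.59, either way. A call with a gripper value outside its range is refused whole. The fingers move at their own pace and stop on an object; FORCE is the grip in N (left out, the last holds). Time passes only in rows, so rows that do not move let the fingers close. It gives the time, the measured TCP pose, the force and the opening at its end, in the units of the state.
- get_obs(): the state, without advancing time (a new reading comes with each control period).
- camera(name): name is "side" or "top"; returns the picture (480x640x3 uint8, red, green, blue); there is no depth.
- get_calibration(name): a dict with "fx", "fy", "cx", "cy" (pixels), "R" (3x3) and "t" (3): a world point X has camera coordinates R X + t. Camera axes: x right, y down, z forward; pixel columns grow to the right and rows downward; lengths in m; the calibration is good to about 2 mm. A picture is of the moment at which its call begins. get_calibration takes no time and is no camera call.
- hand_in(): hands the job in, once; it reports no verdict.
Trained networks look in the newest picture that a camera, given by its name, has taken for a name from the list of things; names that differ only in an ending like _2 or _b are one class to them, and where a whole thing is asked for, a point or a joint stands for the part that bears it (a point fixed in the world has none). Each returns a list of dicts, best first, with "p" (0 to 1); they miss things now and then, are a little off and sometimes report something else, mostly with a low value. They report only what shows in the picture. A call takes as long as a camera call.
- search_frame(target, camera): "at" ([x, y, z] in m, in world coordinates, good to about 4 mm: the middle of the surface that is visible of it).
The state is a dict: "time": time; "q": joint angles; "joint_velocities": joint speeds; "joint_torque": joint torques, N m; "position": TCP position; "tool_rot": TCP orientation; "ft_force": force on the tool from outside, world axes, zero at the start; "moment": the same for the moment, N m; "grip_width": finger opening in m.
Only numpy, scipy, OpenCV 4.12 (cv2) and the standard library are available. Lean on these libraries where they do the work, as an engineer would, in place of code of your own. Each camera call takes 0.05 s, during which the arm holds its last target. There are 200 camera calls.

TASK

We are changing from cord to thick rope on the length meter: turn the pressure knob on top of it clockwise, past its click, to the heavier of its two settings. Then press the arm's paddle all the way down to its stop, which lifts the pressure roller off the measuring wheel, and finish still holding the paddle down with the gripper, so that a colleague can thread the rope. Leave the other things on the counter where they are.

Things in the scene. Friction and masses are not known exactly. Their poses are not given: they have to be found in the camera images.
- meter: The rope length meter, a grey bench machine bolted down, 140 (x) by 320 (y) mm, 215 mm tall without its knob. Origin under the middle of its base, z up. Its x points from the black counter box past the upright frame plate to the measuring wheel, its y along the rope's path to the paddle. Knob axis at y = -10 mm, paddle middle at y = 190 mm, both at x = 0. At yaw 0 the counter box faces the robot.
- knob_grip (a point): Middle of the pressure knob's bar grip, on its upright axis, 240 mm above the counter. The black bar is 46 mm long, 14 mm thick and 26 mm tall (228 to 254 mm above the counter), on a 42 mm silver disc. The point turns with the knob: y along the bar (to its white line), x across its thickness, z up. All around it is lower than 228 mm.
- pressure_knob (a joint): Knob angle in rad, growing clockwise seen from above. Two settings with a sprung click between them: light at 0 (the start, bar along the meter's y) and heavy at 1.3, each at a stop. It resists with about 0.2 N m until it is past the middle (0.65), then is thrown to the heavy setting by its spring.
- pressure_arm (a joint): Angle of the pressure arm in rad: 0 with the roller down on the measuring wheel (start), 0.25 at the stop with the paddle fully down and the roller about 22 mm off the wheel. A spring returns it as soon as it is let go.
- paddle_top (a point): Middle of the top face of the paddle, the black rubber-topped plate at the tail of the pressure arm: 72 mm long (along the arm, point y), 38 mm wide (point x), nothing above it. At the start 206 mm above the counter, sloping up by 0.12 rad to its far end while the point's axes are level; it moves on a 142 mm arc about a level pivot, 35 mm down to its stop. It takes 7 N at first, 13 N before the stop.
- bolt: Bystander: a big steel hex bolt standing on its head, 34 mm wide, 93 mm tall. Origin in the middle of its underside.
- tape: Bystander: a pocket tape measure with rounded yellow and black case, 72 x 40 x 66 mm tall. Origin in the middle of its underside.
- carton: Bystander: a small cardboard carton of screws, 120 x 80 x 58 mm tall. Origin in the middle of its underside.
- spanner: Bystander: a steel spanner 190 mm long lying flat. Origin in the middle of its underside.

How it is judged:
On the way, in this order (a step that is already met when the one before it is completed fails the run):
1. the pressure knob is clicked over to its heavy setting (value of joint pressure_knob above 1.1 rad and value of joint pressure_arm below 0.05 rad), for 0.3 s.
2. the gripper presses the paddle all the way down (value of joint pressure_arm above 0.21 rad and contact force between the fingers and pressure_arm above 4 N), for 0.5 s.
At the end, for the whole second after the job is handed in: The pressure knob rests in its heavy setting (beyond 1.1 rad), and the gripper's fingers still press the paddle (with more than 4 N) so that the arm stays within 0.04 rad, about 6 mm at the paddle, of its lower stop (all of step 2 and value of joint pressure_knob above 1.1 rad); the arm keeps its last pose, push and grip.
It fails at once if a bystander is moved by more than 30 mm (distance of any of bolt, tape, carton, spanner from where it was at the start of the episode above 0.03 m).
It also fails if it takes over 48 s, if anything falls off the work surface, if the arm or the gripper's body presses on something with over 40 N, if the wrist force passes 120 N, or if a joint passes its speed limit or range.

## Working session

There is one attempt and no reset: what is moved stays moved. The work goes in short steps, Python scripts to look and compute and a shell command to move; the robot and the scene stay as the last step left them, time stands still between calls to the robot, and variables do not carry over. Pictures are saved under pics/ and viewed, about 8 in all and at most 12, crops included, and the job is handed in when it is done.

```bash
mkdir -p pics; python3 - <<'E'
from rig import *
import cv2
for c in("top","side"):
    im=camera(c); cv2.imwrite(f"pics/{c}1.png",im[...,::-1])
    for n in("knob_grip","paddle_top","meter","bolt","tape","carton","spanner"):
        print(c,n,[(round(d["p"],2),[round(float(v),3) for v in d["at"]]) for d in search_frame(n,c)[:2]])
    k=get_calibration(c); print({a:k[a] for a in k})
o=get_obs();print(o["time"],o["position"],o["tool_rot"])
E
```

```text
top knob_grip [(0.97, [0.581, 0.034, 0.241]), (0.3, [0.59, 0.176, 0.19])]
top paddle_top [(0.97, [0.591, 0.177, 0.19])]
top meter [(0.55, [0.555, 0.045, 0.126])]
top bolt [(0.51, [0.7, 0.083, 0.049])]
top tape [(0.87, [0.728, -0.068, 0.064])]
top carton [(0.63, [0.545, -0.264, 0.06])]
top spanner [(0.79, [0.405, 0.119, 0.005])]
{'fx': 577.4187575211325, 'fy': 577.4187575211325, 'cx': 318.674056048778, 'cy': 239.58354966309977, 'R': array([[-2.70878316e-02, -9.99618281e-01, -5.43525169e-03],
       [-9.84804817e-01,  2.76186686e-02, -1.71454606e-01],
       [ 1.71539273e-01,  7.08328545e-04, -9.85177028e-01]]), 't': array([-0.01867645,  0.59845692,  1.0267235 ])}
side knob_grip [(0.75, [0.582, 0.02, 0.236])]
side paddle_top [(0.88, [0.592, 0.156, 0.186])]
side meter [(0.96, [0.551, -0.018, 0.113]), (0.31, [0.693, 0.072, 0.039])]
side bolt [(0.82, [0.697, 0.069, 0.042]), (0.54, [0.404, 0.102, 0.003])]
side tape [(0.61, [0.728, -0.08, 0.056])]
side carton [(0.71, [0.544, -0.283, 0.061]), (0.59, [0.694, 0.075, 0.041])]
side spanner [(0.75, [0.404, 0.102, 0.004])]
{'fx': 514.1641626263895, 'fy': 514.1641626263895, 'cx': 313.8218285892619, 'cy': 234.2810492622511, 'R': array([[ 0.92214824, -0.38683166, -0.00197141],
       [-0.29727819, -0.70538699, -0.64347095],
       [ 0.24752433,  0.59396166, -0.76546799]]), 't': array([-0.54545337,  0.23668942,  1.18363237])}
0.8 [0.2322651  0.58023476 0.24457547] [1.89275149e-01 9.81924089e-01 3.67318208e-05 2.68069293e-06]
```

View pics/top1.png

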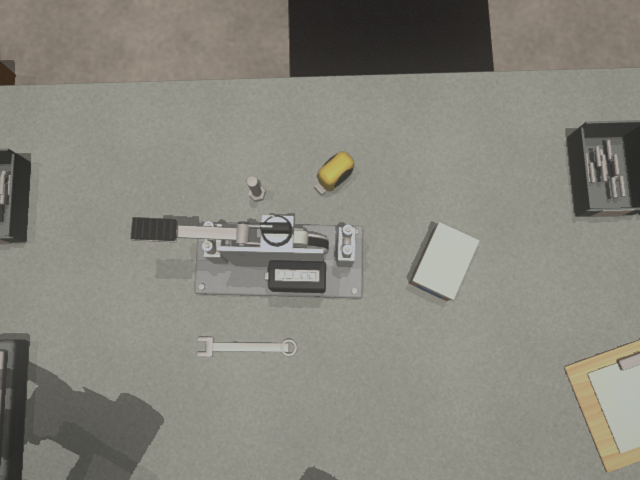

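View pics/side1.png

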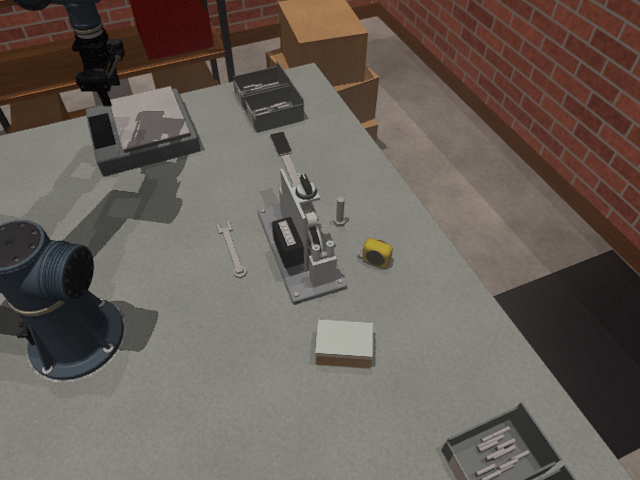

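```bash
cat > h.py <<'E'
from rig import *
import numpy as np,cv2
def proj(c,X):
    k=get_calibration(c);p=k["R"]@np.array(X)+k["t"];return np.array([k["fx"]*p[0]/p[2]+k["cx"],k["fy"]*p[1]/p[2]+k["cy"]]).round(1)
def ray(c,uv,z):
    k=get_calibration(c);d=k["R"].T@[(uv[0]-k["cx"])/k["fx"],(uv[1]-k["cy"])/k["fy"],1];o=-k["R"].T@k["t"];return (o+d*(z-o[2])/d[2]).round(4)
E
python3 - <<'E'
from h import *
print("tcp",proj("top",get_obs()["position"]),proj("side",get_obs()["position"]), "base",proj("side",[0,0,0]))
print("knob",ray("top",(276,229),.24),ray("side",(306,184),.24))
print("paddle",ray("top",(154,229),.206),ray("side",(281,143),.206))
for uv in((196,297),(362,297),(362,226)):print("base",ray("top",uv,.012))
for uv in((297,301),(344,286),(261,209)):print("sbase",ray("side",uv,.012))
im=[cv2.imread("pics/top1.png")[170:310,120:370],cv2.imread("pics/side1.png")[120:310,220:410]]
im=[cv2.resize(i,None,fx=400/i.shape[1],fy=400/i.shape[1],interpolation=2) for i in im]
H=max(i.shape[0] for i in im)
cv2.imwrite("pics/c1.png",np.hstack([cv2.copyMakeBorder(i,0,H-i.shape[0],0,0,0) for i in im]))
E
```

```text
tcp [-105.2  479.9] [109.3  87.6] base [ 76.9 337.1]
knob [0.5833 0.03   0.24  ] [0.5858 0.031  0.24  ]
paddle [0.5955 0.2283 0.206 ] [0.596  0.2255 0.206 ]
base [0.5001 0.2017 0.012 ]
base [ 0.4914 -0.1146  0.012 ]
base [ 0.6291 -0.1201  0.012 ]
sbase [ 0.5005 -0.1128  0.012 ]
sbase [ 0.6225 -0.1173  0.012 ]
sbase [0.5189 0.2052 0.012 ]
```

View pics/c1.png

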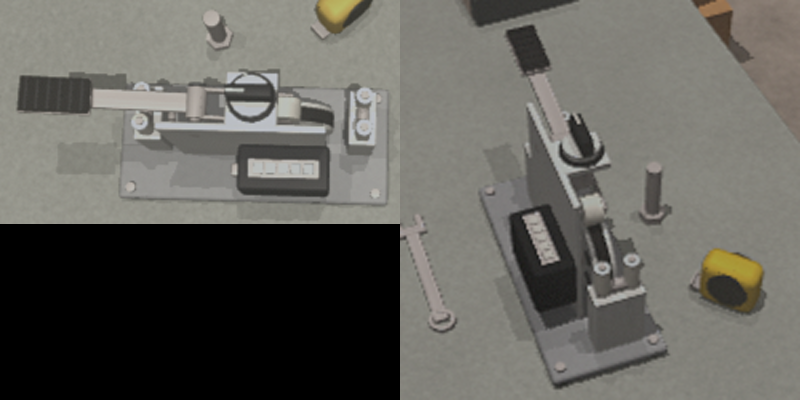

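```bash
python3 -m jog '[{"travel":[1,-2,3],"twist":-4,"grip":0},{"travel":[2,-3.5,3],"twist":-4.5,"grip":0},{"travel":[2.2,-3.5,0.5],"twist":-4.5,"grip":0},{"travel":[2.2,-3.5,0],"twist":-4.5,"grip":0},{"travel":[2.2,-3.5,0],"twist":-4.5,"grip":0},{"travel":[2.2,-3.5,0],"twist":-4.5,"grip":0},{"travel":[2.2,-3.5,0],"twist":-4.5,"grip":0},{"travel":[2.2,-3.5,0],"twist":-4.5,"grip":0}]' 40
```

```text
time: 1.6
position: [0.3948, 0.3139, 0.3097]
tool_rot: [0.481, 0.877, 0.0, 0.0]
ft_force: [1.1, -0.0, 0.0]
grip_width: 0.0874
```

```bash
python3 -m jog '[{"travel":[2.2,-3.5,0],"twist":-4.5,"grip":0},{"travel":[2.2,-3.5,0],"twist":-4.5,"grip":0},{"travel":[2.2,-3.5,0],"twist":-4.5,"grip":0},{"travel":[2.2,-3.5,0],"twist":-4.5,"grip":0},{"travel":[2.2,-3.5,0],"twist":-4.5,"grip":0},{"travel":[2.2,-3.5,0],"twist":-4.5,"grip":0},{"travel":[2.2,-3.5,0],"twist":-4.5,"grip":0},{"travel":[0,0,0],"twist":0,"grip":0}]'
```

```text
time: 2.4
position: [0.5514, 0.066, 0.3095]
tool_rot: [0.702, 0.712, 0.0, 0.002]
ft_force: [0.1, 0.4, 1.0]
grip_width: 0.0868
```

```bash
python3 -m jog '[{"travel":[3.1,-3.5,0],"twist":-3.5,"grip":0},{"travel":[0,0,-2],"twist":0,"grip":0},{"travel":[0,0,0],"twist":0,"grip":0}]'
python3 - <<'E'
from h import *
im=[camera("top")[150:300,180:380],camera("side")[60:260,200:400]]
im=[cv2.resize(i,None,fx=400/i.shape[1],fy=400/i.shape[1],interpolation=2) for i in im]
cv2.imwrite("pics/c2.png",np.hstack([cv2.copyMakeBorder(i,0,400-i.shape[0],0,0,0) for i in im])[...,::-1])
p=get_obs()["position"]
for dx in(-.045,.045):print([ (proj("side",p+[dx,0,-.022])-[200,60])*2])
E
```

```text
time: 2.7
position: [0.5776, 0.0352, 0.287]
tool_rot: [0.722, 0.692, -0.002, -0.002]
ft_force: [-0.9, 0.6, -0.2]
grip_width: 0.0873
[array([165.6, 240.4])]
[array([240.6, 218.6])]
```

View pics/c2.png

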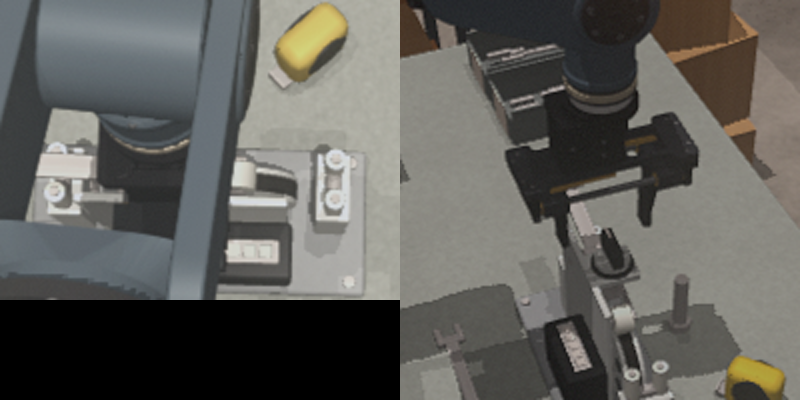

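```bash
python3 -m jog '[{"travel":[0.4,-0.5,0],"twist":-0.5,"grip":0},{"travel":[0,0,-1.7],"twist":0,"grip":0},{"travel":[0,0,-1.7],"twist":0,"grip":0},{"travel":[0,0,0],"twist":0,"grip":0},{"travel":[0,0,0],"twist":0,"grip":0}]'
python3 - <<'E'
from h import *
i=cv2.resize(camera("side")[110:260,220:420],None,fx=4,fy=4,interpolation=2)
cv2.imwrite("pics/c3.png",i[...,::-1])
E
```

```text
time: 3.3
position: [0.5834, 0.0307, 0.2562]
tool_rot: [0.724, 0.69, 0.0, 0.0]
ft_force: [-0.2, -0.5, 0.8]
grip_width: 0.0872
```

View pics/c3.png

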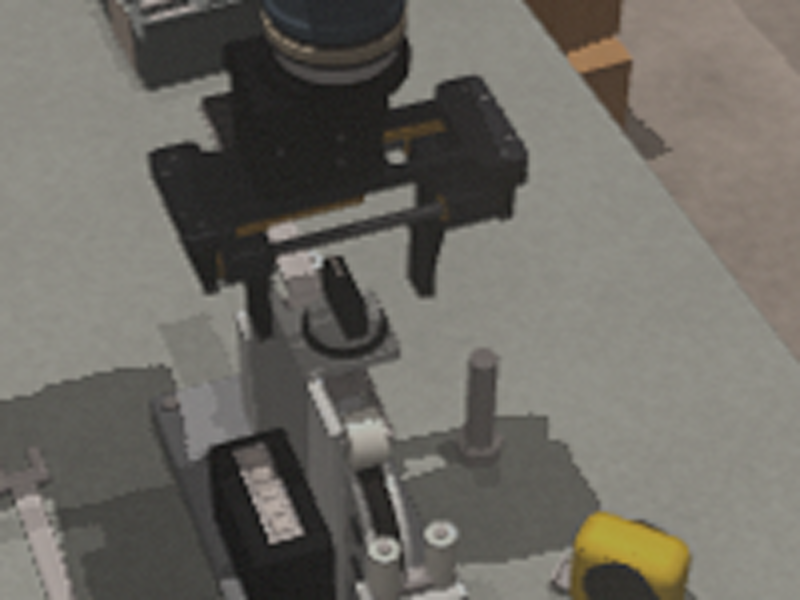

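```bash
python3 -m jog '[{"travel":[0,0,-0.3],"twist":0,"grip":120},{"travel":[0,0,0],"twist":0,"grip":255},{"travel":[0,0,0],"twist":0,"grip":255},{"travel":[0,0,0],"twist":0,"grip":255},{"travel":[0,0,0],"twist":0,"grip":255},{"travel":[0,0,0],"twist":0,"grip":255},{"travel":[0,0,0],"twist":0,"grip":255},{"travel":[0,0,0],"twist":0,"grip":255}]' 40
```

```text
time: 4.15
position: [0.5831, 0.0304, 0.2524]
tool_rot: [0.724, 0.689, -0.0, -0.0]
ft_force: [0.0, 0.7, 0.3]
grip_width: 0.0311
```

```bash
python3 -m jog '[{"travel":[0,0,0],"twist":0,"grip":255},{"travel":[0,0,0],"twist":0,"grip":255},{"travel":[0,0,0],"twist":0,"grip":255},{"travel":[0,0,0],"twist":0,"grip":255},{"travel":[0,0,0],"twist":0,"grip":255},{"travel":[0,0,0],"twist":0,"grip":255}]'
```

```text
time: 4.75
position: [0.5851, 0.0303, 0.2526]
tool_rot: [0.724, 0.689, 0.002, 0.002]
ft_force: [5.2, 0.6, -3.5]
grip_width: 0.0137
```

```bash
python3 -m jog '[{"travel":[0.1,0,0],"twist":-5,"grip":255},{"travel":[0.1,0,0],"twist":-6,"grip":255},{"travel":[0,0,0],"twist":-6,"grip":255},{"travel":[0,0,0],"twist":-6,"grip":255},{"travel":[0,0,0],"twist":-6,"grip":255},{"travel":[0,0,0],"twist":-6,"grip":255},{"travel":[0,0,0],"twist":-6,"grip":255}]'; python3 -c "
from rig import *
print(get_obs()['moment'])"
```

```text
time: 5.45
position: [0.5845, 0.0306, 0.2526]
tool_rot: [0.921, 0.39, -0.001, -0.0]
ft_force: [-1.0, 0.7, 0.6]
grip_width: 0.0136
[ 0.07147283  0.06217625 -0.00800415]
```

```bash
python3 -m jog '[{"travel":[0,0,0],"twist":-7,"grip":255},{"travel":[0,0,0],"twist":-7,"grip":255},{"travel":[0,0,0],"twist":-7,"grip":255},{"travel":[0,0,0],"twist":-7,"grip":255},{"travel":[0,0,0],"twist":-5,"grip":255},{"travel":[0,0,0],"twist":0,"grip":255},{"travel":[0,0,0],"twist":0,"grip":255}]'; python3 -c "
from rig import *
print(get_obs()['moment'])"
```

```text
time: 6.15
position: [0.5842, 0.0313, 0.2525]
tool_rot: [0.993, 0.116, -0.001, -0.001]
ft_force: [-2.4, 3.5, 2.9]
grip_width: 0.014
[ 0.57774048  0.41690445 -0.21895874]
```

```bash
python3 -m jog '[{"travel":[0,0,0],"twist":-1,"grip":255},{"travel":[0,0,0],"twist":0,"grip":200},{"travel":[0,0,0],"twist":0,"grip":100},{"travel":[0,0,0],"twist":0,"grip":100},{"travel":[0,0,0],"twist":0,"grip":100},{"travel":[0,0,2],"twist":0,"grip":100},{"travel":[0,0,3],"twist":0,"grip":100},{"travel":[0,0,0],"twist":0,"grip":100}]'
python3 - <<'E'
from h import *
i=cv2.resize(camera("side")[110:260,220:420],None,fx=4,fy=4,interpolation=2)
cv2.imwrite("pics/c4.png",i[...,::-1])
E
```

```text
time: 6.95
position: [0.588, 0.0298, 0.3064]
tool_rot: [0.994, 0.106, 0.005, 0.001]
ft_force: [-0.2, 0.1, 0.2]
grip_width: 0.0514
```

View pics/c4.png

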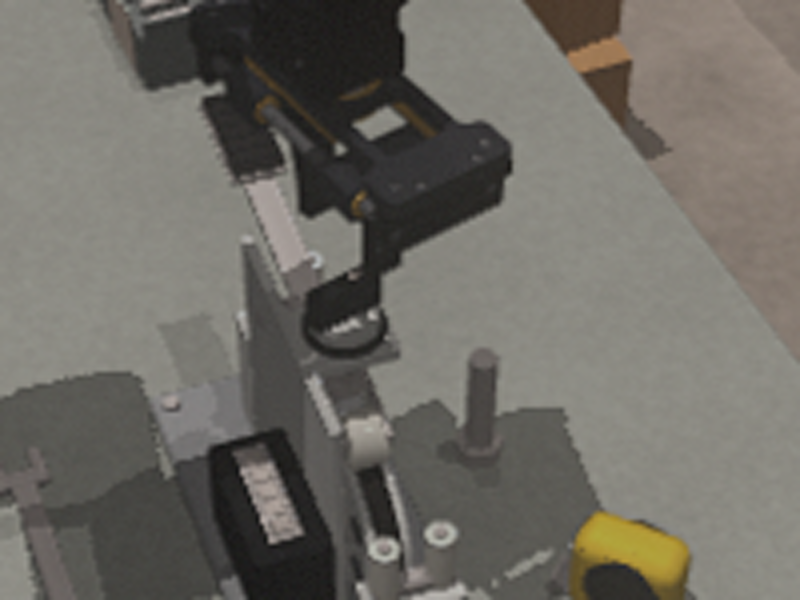

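```bash
python3 -m jog '[{"travel":[0.1,3,0],"twist":0,"grip":255},{"travel":[0.2,4,0],"twist":0,"grip":255},{"travel":[0.2,4,0],"twist":0,"grip":255},{"travel":[0.2,4,0],"twist":0,"grip":255},{"travel":[0,4,-1],"twist":0,"grip":255},{"travel":[0,0.7,-2],"twist":0,"grip":255},{"travel":[0,0,-2],"twist":0,"grip":255},{"travel":[0,0,0],"twist":0,"grip":255}]' 20
python3 - <<'E'
from h import *
i=cv2.resize(camera("side")[70:220,220:420],None,fx=4,fy=4,interpolation=2)
cv2.imwrite("pics/c5.png",i[...,::-1])
print((proj("side",get_obs()["position"]-[0,0,.022])-[220,70])*4)
E
```

```text
time: 7.8
position: [0.5893, 0.2273, 0.2478]
tool_rot: [0.994, 0.107, -0.005, 0.001]
ft_force: [-0.4, 0.1, -0.1]
grip_width: 0.0021
[233.2 265.6]
```

View pics/c5.png

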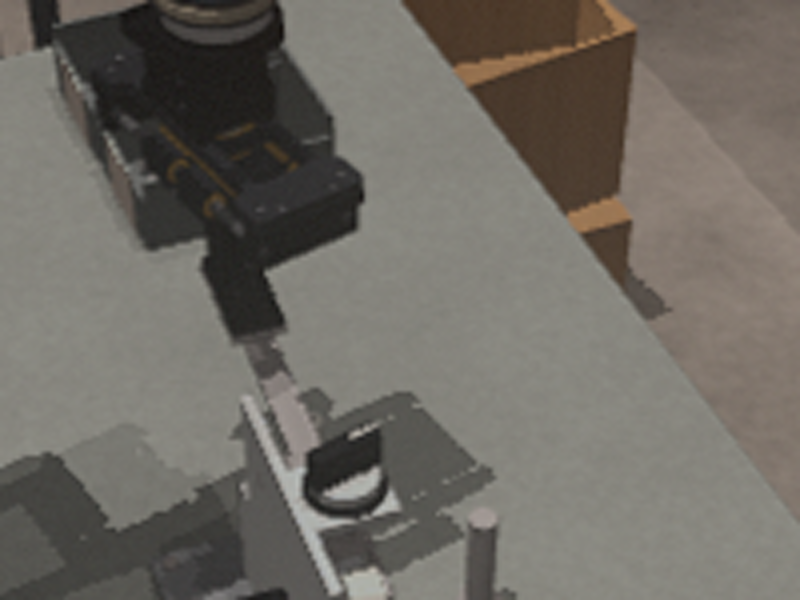

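```bash
python3 -m jog '[{"travel":[0.6,0,-1],"twist":0,"grip":255},{"travel":[0,0,-1],"twist":0,"grip":255},{"travel":[0,0,-0.8],"twist":0,"grip":255},{"travel":[0,0,-0.8],"twist":0,"grip":255},{"travel":[0,0,-0.8],"twist":0,"grip":255},{"travel":[0,0,-0.6],"twist":0,"grip":255},{"travel":[0,0,0],"twist":0,"grip":255},{"travel":[0,0,0],"twist":0,"grip":255}]'
```

```text
time: 8.65
position: [0.5996, 0.2299, 0.2052]
tool_rot: [0.994, 0.106, 0.003, -0.003]
ft_force: [-2.0, 6.1, 11.8]
grip_width: 0.0005
```

```bash
python3 -m jog '[{"travel":[-0.3,0,-0.5],"twist":0,"grip":255},{"travel":[0,0,-0.5],"twist":0,"grip":255},{"travel":[0,0,-0.4],"twist":0,"grip":255},{"travel":[0,0,0],"twist":0,"grip":255},{"travel":[0,0,0],"twist":0,"grip":255}]'
```

```text
time: 9.15
position: [0.5994, 0.2302, 0.1944]
tool_rot: [0.994, 0.106, 0.007, -0.003]
ft_force: [0.3, 5.5, 19.4]
grip_width: 0.0004
```

```bash
python3 -m jog '[{"travel":[-0.3,0,-0.4],"twist":0,"grip":255},{"travel":[0,0,-0.4],"twist":0,"grip":255},{"travel":[0,0,0],"twist":0,"grip":255},{"travel":[0,0,0],"twist":0,"grip":255},{"travel":[0,0,0],"twist":0,"grip":255}]'
python3 - <<'E'
from h import *
i=cv2.resize(camera("side")[70:220,220:420],None,fx=4,fy=4,interpolation=2)
cv2.imwrite("pics/c6.png",i[...,::-1]); o=get_obs();print(o["position"],o["ft_force"])
E
```

```text
time: 9.65
position: [0.5993, 0.2302, 0.1935]
tool_rot: [0.994, 0.106, 0.012, -0.002]
ft_force: [-6.2, 3.1, 46.1]
grip_width: 0.0006
[0.59928087 0.2301976  0.19347963] [-6.45236714  2.47067564 45.72804618]
```

View pics/c6.png

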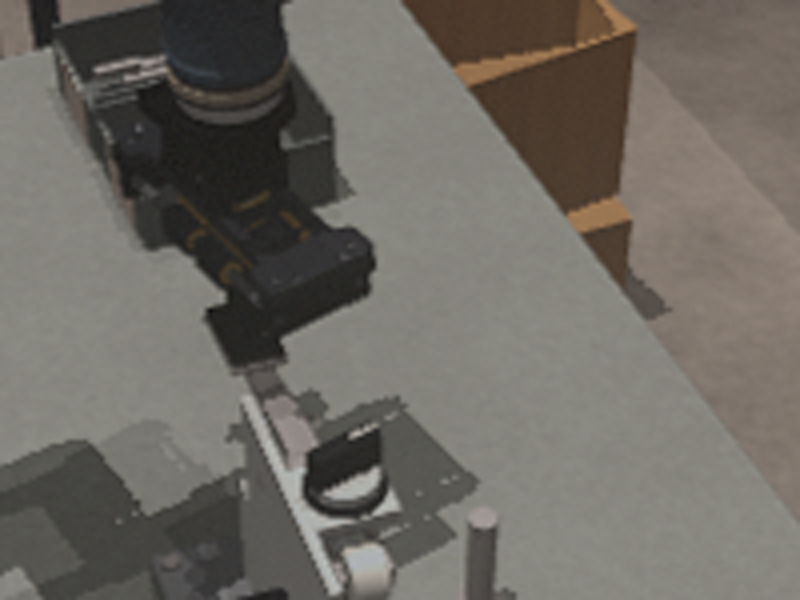

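```bash
python3 -m jog '[{"travel":[0.2,0,0.4],"twist":0,"grip":255},{"travel":[0,0,0],"twist":0,"grip":255},{"travel":[0,0,0],"twist":0,"grip":255},{"travel":[0,0,0],"twist":0,"grip":255},{"travel":[0,0,0],"twist":0,"grip":255},{"travel":[0,0,0],"twist":0,"grip":255},{"travel":[0,0,0],"twist":0,"grip":255},{"travel":[0,0,0],"twist":0,"grip":255}]'
```

```text
time: 10.5
position: [0.5994, 0.2302, 0.1939]
tool_rot: [0.994, 0.106, 0.009, -0.002]
ft_force: [-4.1, 4.5, 32.9]
grip_width: 0.0004
```

```bash
python3 -c "
from rig import *
print(hand_in()); o=get_obs(); print(o['time'],o['position'],o['ft_force'])"
```

```text
the job is handed in; nothing more can be done
None
the job is handed in; nothing more can be done
```

I turned the pressure knob clockwise to its heavy setting. The gripper is now holding the paddle down at its stop. I handed the job in at about 10.5 s of the 48 s allowed; the hand-in gives no verdict.

- **Knob:** The gripper turned about 74° (1.29 rad) while holding the bar. After I let go, the picture shows the bar lying across the meter, and it is still there in the last picture.
- **Paddle:** It is at its stop. Commanding another 8 mm down raised the push from 19 N to 46 N but moved the paddle only 1 mm. I eased back to about 33 N and held that for 0.8 s. The tool height of 0.194 m matches the 35 mm of travel you gave.
- **Other things:** I touched nothing else, but I didn't measure the other objects again at the end. The bolt looked in place in the last picture. The tape was last seen in an earlier one, and the carton and spanner were not fully in view after the start.

**Disagreements:**
- **Paddle location:** The network put the paddle about 50 mm (top camera) to 70 mm (side camera) too close to the meter along its length. I used the position worked out from both pictures instead, which fitted.
- **Sideways offset:** While pressing, the tool reads about 4 mm further in x than my estimate of the paddle's middle. The paddle is 38 mm wide, so it is still well on it.

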